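# Sort the alternator bearings into the parts dishes

## Task

Put the three ball bearings away in the three round parts dishes, each lying flat in the dish of its own size: the largest bearing in the largest dish, the middle one in the middle dish, the smallest in the smallest. The middle bearing is sunk in the grey extractor block: press the black-capped plunger beside it fully down to raise the bearing, then lift it out. Set the bearings down, do not drop them.

Things in the scene. Friction and masses are not known exactly. Their poses are not given: they have to be found in the camera images.
- bearing_large: Largest ball bearing: flat steel ring with black seals and a dark middle, 62 mm across, 20 mm high, about 260 g. Solid to the fingers: grip it across the outside. Origin at the centre of its underside, z up. Lies flat on the bench at the start, at least 25 mm clear of its neighbours
- bearing_medium: Middle ball bearing: flat steel ring with black seals and a dark middle, 47 mm across, 18 mm high, about 140 g. Solid to the fingers: grip it across the outside. Origin at the centre of its underside, z up. Starts in the extractor's nest, top 43 mm over the bench, 1 mm below the block's top; plunger down, it stands 15 mm proud
- bearing_small: Smallest ball bearing: flat steel ring with black seals and a dark middle, 35 mm across, 14 mm high, about 60 g. Solid to the fingers: grip it across the outside. Origin at the centre of its underside, z up. Lies flat on the bench at the start, at least 25 mm clear of its neighbours
- dish_large: Largest round shallow grey metal parts dish held fast to the bench: 96 mm across outside, 92 mm across inside, floor 2 mm thick, rim 6 mm high over the bench. Origin at the centre of its underside (bench level), z up
- dish_medium: Middle round shallow grey metal parts dish held fast to the bench: 79 mm across outside, 75 mm across inside, floor 2 mm thick, rim 6 mm high over the bench. Origin at the centre of its underside (bench level), z up
- dish_small: Smallest round shallow grey metal parts dish held fast to the bench: 65 mm across outside, 61 mm across inside, floor 2 mm thick, rim 6 mm high over the bench. Origin at the centre of its underside (bench level), z up
- extractor: grey bench extractor, fixed: base 80 x 180 mm, 12 mm high, carrying a block 80 x 80 mm whose top is 44 mm over the bench, with a round bearing nest (50 mm bore) in its middle. Origin on the bench under the middle of the nest; its y axis points from the nest to the plunger
- plunger (a joint): travel of the extractor's plunger, 0 (up) to 0.016 m (fully down); the bearing nest's ejector pad rises as far as the plunger goes down. It takes about 6 N to move and stays where it is left, bearing and all
- plunger_top (a point): centre of the top of the plunger's black round cap (32 mm across, top 56 mm over the bench when up), 112 mm from the middle of the bearing nest; press it straight down

How it is judged:
On the way:
1. the plunger is pressed fully down and the middle bearing has been raised out of its nest (value of joint plunger above 0.0135 m and height (world z) of bearing_medium above 0.037 m), for 0.1 s.
At the end, for the whole second after the job is handed in: each bearing lies flat (within 0.1 rad) on the floor of the dish of its own size, its middle within 15 mm of the dish's, released and at rest (horizontal distance between bearing_large and dish_large below 0.015 m and z of bearing_large in the frame of dish_large below 0.0045 m and angle between each of bearing_large, bearing_medium, bearing_small's own z axis and vertical below 0.1 rad and linear speed of each of bearing_large, bearing_medium, bearing_small below 0.02 m/s and contact force between each of bearing_large, bearing_medium, bearing_small and the fingers below 0.1 N and horizontal distance between bearing_medium and dish_medium below 0.015 m and z of bearing_medium in the frame of dish_medium below 0.0045 m and horizontal distance between bearing_small and dish_small below 0.015 m and z of bearing_small in the frame of dish_small below 0.0045 m); the robot touches nothing.
It fails at once if a bearing is dropped or thrown (falls free by more than about 25 mm) ((linear speed of bearing_large above 0.7 m/s and contact force between bearing_large and the fingers below 0.05 N) or (linear speed of bearing_medium above 0.7 m/s and contact force between bearing_medium and the fingers below 0.05 N) or (linear speed of bearing_small above 0.7 m/s and contact force between bearing_small and the fingers below 0.05 N)).
It also fails if it takes over 96 s, if anything falls off the work surface, if the arm or the gripper's body presses on something with over 40 N, if the wrist force passes 120 N, or if a joint passes its speed limit or range.

## Robot

A 7-joint arm with a two-finger parallel gripper is mounted at the origin on the work surface. World frame = base frame: x ahead of the robot, y to its left, z up, the work surface at z = 0. Lengths are in m, angles in rad, forces in N, time in s.
With the tool pointing down it reaches from about 0.425 to 0.95 m from the base axis. Payload 4.7 kg.
Tool frame: the origin (TCP) lies midway between the tips of the shut fingers; the grasp point (between the pads) lies 19 mm behind it; z points along the fingers, y is the line along which they close (so a half turn about z gives the same grasp; the last joint's range is limited). The gripper opens to 87 mm and grips with 3 to 60 N. Pads are 19 mm wide; open, the fingers measure 117 mm over their backs; the gripper's body (75 mm by 190 mm) begins 51 mm behind the grasp point.
Start: joints at [1.259, 0.469, -0.049, 1.532, 0.024, 1.141, -0.082], TCP at [0.188, -0.648, 0.223] pointing down, gripper open.
Joint ranges: [-2.59, 2.59], [-0.33, 1.99], [-1.39, 1.29], [0.1, 2.45], [-1.04, 4.18], [0.21, 1.99], [-2.66, 2.66]. Speed limits (rad/s): [2.57, 2.57, 3.14, 3.14, 3.14, 3.14, 3.14].

## Interface

Orientations are given as a unit quaternion [w, x, y, z].
In Python, from bench import status, vision, manip gives the robot as it stands.
- The arm moves only by the tool send_rows, never from a script. Its argument "commands" is a list of rows, each a list of 3 entries, a list of its own where there are three numbers: the shift along the tool's x, y, z in mm, then the turn about the tool's z in rad, then the opening, from 0 (shut) to 1 (fully open). A call has 1 to 8 rows; each row is the pose to reach, as a shift and turn from the pose commanded when the call began, along the tool's axes at that moment; what a row does not reach only later rows make up. A row lasts 1/10 s, in which the tool goes at most 50 mm and 8.59 degrees, less where a joint would pass 70% of its speed; a pose out of reach is approached as far as the arm can. A call with a gripper value outside its range is refused whole. The fingers move at their own pace and stop on an object; "squeeze" is the grip in N (left out, the last holds). Time passes only in rows, so rows that repeat a pose let the fingers close. It gives the time, the measured TCP pose, the force, the opening and the grip force at its end, in the units of the state.
- status.read_state(): the state, without advancing time (a new reading comes with each control period).
- vision.get_image(name): name is "side" or "top"; returns a dict with "color" (384x512x3 uint8, red, green, blue), "depth" (384x512 float32, m along the optical axis (not along the pixel's ray), 0 where there is no reading), "mtx" (3x3 intrinsics, pixels), "k1" (the pictures are not rectified: a ray, as slopes to the right and down, at radius r is drawn at 1 + k1 r^2 times it, then the intrinsics apply), "rvec" (rotation vector, rad) and "tvec" (3), from world to camera coordinates, as OpenCV has them. Camera axes: x right, y down, z forward; pixel columns grow to the right and rows downward; lengths in m; the calibration is good to about 2 mm. A picture is of the moment at which its call begins.
- manip.sign_off(): hands the job in; it is judged then, once.
Trained networks look in a picture, given as the dict that the camera call returned (one of the last four; its "shot" number tells which), for a name from the list of things; names that differ only in an ending like _2 or _b are one class to them, and where a whole thing is asked for, a point or a joint stands for the part that bears it (a point fixed in the world has none). Each returns a list of dicts, best first, with "score" (0 to 1); they miss things now and then, are a little off and sometimes report something else, mostly with a low value. They report only what shows in the picture. A call takes as long as a camera call.
- vision.find_in(picture, query): "rect" ([left, top, right, bottom] in pixels, round what is visible of it).
- vision.outline_of(picture, query): "region" (384x512 bool, what is visible of it) and "rect" ([left, top, right, bottom] in pixels, round what is visible of it).
- vision.landmark_of(picture, query): "location" ([row, column] in pixels: a listed point, or the origin of a listed thing).
The state is a dict: "time": time; "joints": joint angles; "joint_vel": joint speeds; "effort": joint torques, N m; "ee_pos": TCP position; "orientation": TCP orientation; "wrist_force": force on the tool from outside, world axes, zero at the start; "wrist_torque": the same for the moment, N m; "opening": finger opening in m; "grasp_force": force on a finger pad.
Only numpy, scipy, OpenCV 4.12 (cv2) and the standard library are available. Lean on these libraries where they do the work, as an engineer would, in place of code of your own. Each camera call takes 0.05 s, during which the arm holds its last target. There are 200 camera calls.

## Working session

There is one attempt and no reset: what is moved stays moved. The work goes in short steps, Python scripts to look and compute and a tool call to move; the robot and the scene stay as the last step left them, time stands still between calls to the robot, and variables do not carry over. Pictures are saved under pics/ and viewed, at most 14 in all, crops included, and the job is handed in when it is done.

Besides the shell and the picture viewer there is one more tool, called after "Request:" in YAML: its name, and indented under it one key for each argument. send_rows: Moves the arm, as the interface text tells. Its arguments: {"type":"object","properties":{"commands":{"type":"array","items":{"type":"array"}},"squeeze":{"type":"number"}},"required":["commands"]}

```bash
ls; mkdir -p pics
cat > h.py <<'E'
import numpy as np, cv2
from bench import status, vision, manip
from scipy.spatial.transform import Rotation as R
def cam(p): return R.from_rotvec(np.ravel(p["rvec"])).as_matrix(), np.ravel(p["tvec"])
def rays(p,uv):
    uv=np.asarray(uv,float).reshape(-1,1,2)
    return cv2.undistortPoints(uv,p["mtx"],np.array([p["k1"],0,0,0.]),).reshape(-1,2)
def onplane(p,uv,z):
    M,t=cam(p); n=rays(p,uv); d=np.c_[n,np.ones(len(n))]@M; c=-M.T@t
    return c+d*((z-c[2])/d[:,2])[:,None]
def cloud(p,mask):
    r,c=np.nonzero(mask&(p["depth"]>0)); n=rays(p,np.c_[c,r]); Z=p["depth"][r,c]
    M,t=cam(p); return (np.c_[n,np.ones(len(n))]*Z[:,None]-t)@M
def save(p,n): cv2.imwrite(f"pics/{n}.png",p["color"][...,::-1])
E
python3 - <<'E'
from h import *
np.set_printoptions(precision=4,suppress=True)
s=status.read_state();print(s)
for n in ["top","side"]:
    p=vision.get_image(n); save(p,n+"0"); M,t=cam(p); print(n,"cam at",-M.T@t)
    for q in ["bearing_large","bearing_medium","bearing_small","dish_large","dish_medium","dish_small","extractor","plunger_top"]:
        if q!="plunger_top":
          for o in vision.outline_of(p,q)[:2]:
            P=cloud(p,o["region"]); 
            if len(P): 
                zt=np.percentile(P[:,2],90); T=P[P[:,2]>zt-.004]
                (x,y),r=cv2.minEnclosingCircle(T[:,:2].astype(np.float32))
                print(q,round(o["score"],2),np.array(o["rect"]),"mean",P.mean(0),"ztop",zt,"mid",(P.min(0)+P.max(0))[:2]/2,"circ",x,y,r)
        else:
          for o in vision.landmark_of(p,q)[:2]:
            r,c=o["location"]; print(q,o["score"],r,c,onplane(p,[[c,r]],.056))
E
```

```text
pics
{'time': 0.0, 'joints': array([ 1.2591,  0.4694, -0.0486,  1.5337,  0.0241,  1.141 , -0.0823]), 'joint_vel': array([-0.0004,  0.0009,  0.0004, -0.0006,  0.0014, -0.0001, -0.0008]), 'effort': array([  0.0007, -50.7974,  -0.0802, -23.6152,  -0.0612,   0.0381,
         0.0002]), 'ee_pos': array([ 0.1882, -0.6476,  0.2215]), 'orientation': array([-0.0009,  0.99  ,  0.1409, -0.0002]), 'wrist_force': array([-0.8472,  0.6323, -0.352 ]), 'wrist_torque': array([-0.0154,  0.033 , -0.0248]), 'grasp_force': 0.0, 'opening': 0.08693992465114829}
top cam at [0.4974 0.0165 1.0052]
bearing_large 0.65 [347.3 159.9 369.9 183.2] mean [ 0.6004 -0.2955  0.0195] ztop 0.022043189537165924 mid [ 0.6012 -0.2973] circ 0.6006579399108887 -0.29637137055397034 0.030617915093898773
bearing_medium 0.61 [265.4 147.9 281.3 164.1] mean [ 0.6334 -0.0596  0.0424] ztop 0.04477713239670817 mid [ 0.6331 -0.06  ] circ 0.6338157653808594 -0.05975202098488808 0.022974684834480286
bearing_small 0.52 [197.4 215.7 212.8 229.6] mean [0.46   0.1202 0.0138] ztop 0.01621711339093359 mid [0.4592 0.1198] circ 0.45921391248703003 
[... 2255 characters left out ...]
 mid [ 0.4902 -0.3993] circ 0.4888797998428345 -0.3969295620918274 0.043742451816797256
dish_medium 0.25 [240.7 180.4 255.  190.6] mean [ 0.6343 -0.0576  0.0437] ztop 0.0459186891674295 mid [ 0.6347 -0.0569] circ 0.6355299949645996 -0.056832585483789444 0.024486573413014412
dish_small 0.75 [321.5 171.5 337.5 186. ] mean [ 0.4601 -0.2571  0.0029] ztop 0.005792359596349994 mid [ 0.4592 -0.2553] circ 0.4611055254936218 -0.2553214728832245 0.034639161080121994
extractor 0.72 [201.9 172.4 263.3 226.2] mean [ 0.6372 -0.0059  0.0281] ztop 0.045948108189844725 mid [ 0.6481 -0.0301] circ 0.6475216746330261 -0.018538879230618477 0.09039676934480667
plunger_top 0.61 198.2 216.0 [[0.6697 0.0405 0.056 ]]
```

View pics/top0.png

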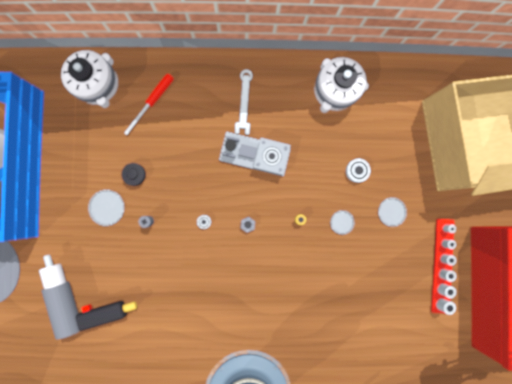

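View pics/side0.png

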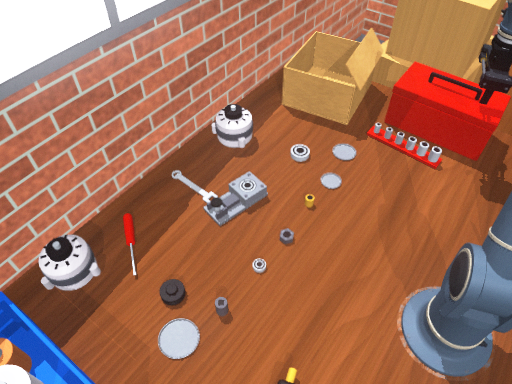

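The top view shows the large bearing at (358,170), the medium in its block at (272,156) and the small at (204,222). The dishes are at (107,208) large, (392,212) medium and (342,222) small, and the plunger cap is at (231,145). The black disc at (133,174) is a decoy. Side-view depth agrees, putting the cap at about (0.660, 0.050). I'll start towards the plunger.

Request:
send_rows:
  commands:
    - [[23,-19,0],0,0]
    - [[62,-51,0],0,0]
    - [[100,-83,0],0,0]
    - [[138,-115,0],0,0]
    - [[177,-147,0],0,0]
    - [[215,-179,0],0,0]
    - [[254,-211,0],0,0]
    - [[292,-243,0],0,0]
  squeeze: 30

```text
time: 1.7
ee_pos: [0.4018, -0.3319, 0.223]
orientation: [0.0, 0.99, 0.141, 0.0]
wrist_force: [1.0, 0.1, 0.4]
opening: 0.0309
grasp_force: 0.0
```

```bash
cat >> h.py <<'E'
T=dict(pl=(.660,.0495,.056),bl=(.6006,-.2965,0),bm=(.6337,-.0593,0),bs=(.4595,.120,0),dl=(.4985,.3855,0),dm=(.488,-.398,0),ds=(.459,-.2555,0))
def go(name,z=None,ang=None):
    """tool shift (mm) to a target; ang: wanted world direction of the closing line (deg)"""
    s=status.read_state(); q=s["orientation"]; M=R.from_quat([*q[1:],q[0]]).as_matrix(); p=s["ee_pos"]
    t=np.array(T[name],float); t[2]=p[2] if z is None else z
    print(name,"t",round(s["time"],2),"at",(p*1e3).round(1),"shift",(M.T@(t-p)*1e3).round(1),"j",s["joints"].round(2),"open",round(s["opening"]*1e3,1),"grip",s["grasp_force"],"F",s["wrist_force"].round(1))
    y=np.degrees(np.arctan2(M[1,1],M[0,1])); print("closing dir",round(y,1),end=" ")
    if ang is not None: 
        d=(ang-y+90)%180-90; print("tool turn rad",round(-np.radians(d),3),"or",round(-np.radians(d-np.sign(d)*180),3))
E
python3 -c "
from h import *; go('pl',ang=-13.5)"
```

```text
pl t 1.7 at [ 401.8 -331.9  223. ] shift [ 3.543e+02 -2.943e+02 -1.000e-01] j [ 0.79  0.23 -0.22  1.89  0.06  1.03 -0.74] open 30.9 grip 0.0 F [1.  0.1 0.4]
closing dir -73.8 tool turn rad -1.053 or 2.089
```

Request:
send_rows:
  commands:
    - [[31,-26,0],-0.1,0]
    - [[69,-58,0],-0.23,0]
    - [[108,-90,0],-0.36,0]
    - [[146,-122,0],-0.49,0]
    - [[185,-154,0],-0.62,0]
    - [[223,-185,20],-0.75,0]
    - [[261,-217,40],-0.9,0]
    - [[292,-243,60],-1.05,0]

```text
time: 2.5
ee_pos: [0.6138, -0.0187, 0.1636]
orientation: [0.001, 0.784, 0.621, 0.001]
wrist_force: [-0.1, -0.3, 0.2]
opening: 0.0004
grasp_force: 0.0
```

Run:
```python
from h import *; go('pl',z=.08,ang=-13.5)
for n in ["top","side"]:
    p=vision.get_image(n)
    for o in vision.outline_of(p,"plunger")[:2]:
        P=cloud(p,o["region"]); print(n,o["score"],o["rect"],len(P)); 
        if len(P): Q=P[P[:,2]>.052]; print(Q.mean(0) if len(Q) else P.mean(0), (Q.min(0)+Q.max(0))/2 if len(Q) else '',len(Q))
```

```text
pl t 2.5 at [613.8 -18.7 163.6] shift [77.  29.  83.7] j [ 0.35  0.48 -0.53  1.73  0.28  1.01 -0.51] open 0.4 grip 0.0 F [-0.1 -0.3  0.2]
closing dir -13.3 tool turn rad 0.004 or -3.138
```

Request:
send_rows:
  commands:
    - [[30,11,25],0,0]
    - [[60,22,55],0,0]
    - [[76,29,78],0,0]
    - [[77,29,90],0,0]
    - [[77,29,100],0,0]
    - [[77,29,105],0,0]
    - [[77,29,105],0,0]

```text
time: 3.4
ee_pos: [0.6584, 0.0455, 0.0587]
orientation: [0.001, 0.787, 0.617, -0.0]
wrist_force: [0.5, 0.9, 0.1]
opening: 0.0003
grasp_force: 0.0
```

Run:
```python
from h import *; go('pl',z=.038)
p=vision.get_image("side"); cv2.imwrite("pics/s1.png",cv2.resize(p["color"][140:260,150:310,::-1],None,fx=5,fy=5)); go('pl',z=.038)
```

```text
pl t 3.4 at [658.4  45.5  58.7] shift [ 4.3  0.6 20.7] j [ 0.19  0.66 -0.47  1.69  0.37  0.88 -0.68] open 0.3 grip 0.0 F [0.5 0.9 0.1]
closing dir -13.8 pl t 3.45 at [658.9  46.   59.3] shift [ 3.7  0.3 21.3] j [ 0.19  0.66 -0.47  1.69  0.37  0.88 -0.68] open 0.5 grip 0.0 F [0.4 0.1 0.2]
closing dir -13.8
```

View pics/s1.png

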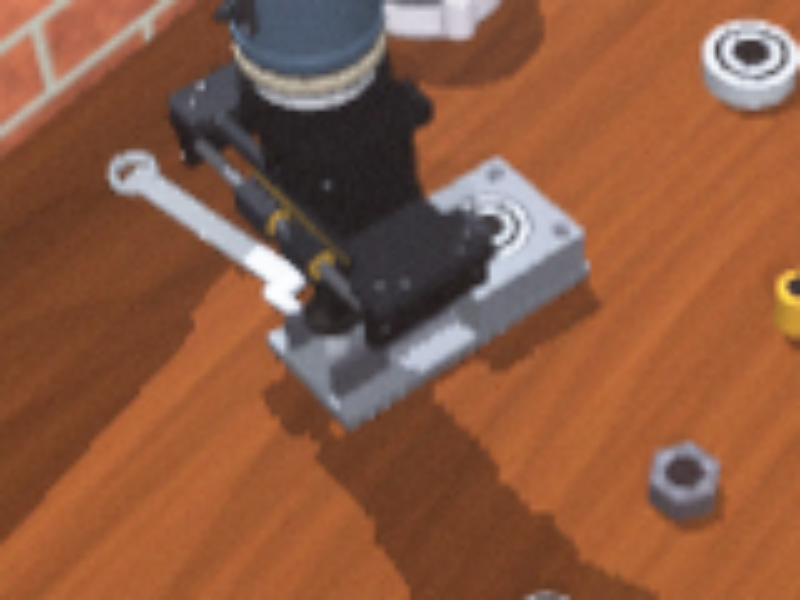

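The shut fingers are over the black cap (around (330,310) in the crop), clear of the block and the wrench. Pressing.

Request:
send_rows:
  commands:
    - [[3,0,3],0,0]
    - [[3,0,6],0,0]
    - [[3,0,9],0,0]
    - [[3,0,12],0,0]
    - [[3,0,15],0,0]
    - [[3,0,17],0,0]
    - [[3,0,19],0,0]

```text
time: 4.15
ee_pos: [0.6604, 0.0501, 0.041]
orientation: [0.001, 0.786, 0.618, 0.001]
wrist_force: [-1.1, -2.7, 5.8]
opening: 0.0006
grasp_force: 2.9
```

Request:
send_rows:
  commands:
    - [[0,0,1],0,0]
    - [[0,0,2],0,0]
    - [[0,0,3],0,0]
    - [[0,0,3],0,0]

```text
time: 4.55
ee_pos: [0.6604, 0.0501, 0.0403]
orientation: [0.001, 0.786, 0.618, 0.0]
wrist_force: [-5.3, -3.1, 17.8]
opening: 0.0005
grasp_force: 9.0
```

Request:
send_rows:
  commands:
    - [[0,0,-20],0,0]
    - [[0,0,-50],0,0.3]
    - [[-20,0,-60],0,1]
    - [[-55,0,-60],0,1]
    - [[-90,0,-60],0,1]
    - [[-112,0,-60],0,1]
    - [[-112,0,-60],0,1]
    - [[-112,0,-60],0,1]

```text
time: 5.35
ee_pos: [0.6332, -0.058, 0.0968]
orientation: [-0.0, 0.786, 0.618, 0.001]
wrist_force: [0.2, 0.8, 0.4]
opening: 0.0485
grasp_force: 0.0
```

Run:
```python
from h import *
for n in ["side","top"]:
    p=vision.get_image(n)
    for o in vision.outline_of(p,"bearing_medium")[:2]:
        P=cloud(p,o["region"]); zt=np.percentile(P[:,2],85); Q=P[P[:,2]>zt-.003]
        print(n,o["score"],o["rect"],len(P),P.mean(0),zt,(Q.min(0)+Q.max(0))/2)
    if n=="side": cv2.imwrite("pics/s2.png",cv2.resize(p["color"][140:260,150:310,::-1],None,fx=5,fy=5))
go('bm',z=.047,ang=-13.5)
```

```text
side 0.61 [243.1, 177.1, 257.4, 193.0] 199 [ 0.630772   -0.05261403  0.05749696] 0.061061445311545656 [ 0.6298004  -0.05653574  0.07905834]
bm t 5.55 at [633.3 -56.2  96.6] shift [-3.   1.1 49.6] j [ 0.37  0.58 -0.49  1.73  0.34  0.91 -0.49] open 64.9 grip 0.0 F [0.4 0.5 0.3]
closing dir -13.5 tool turn rad 0.0 or -3.141
```

View pics/s2.png

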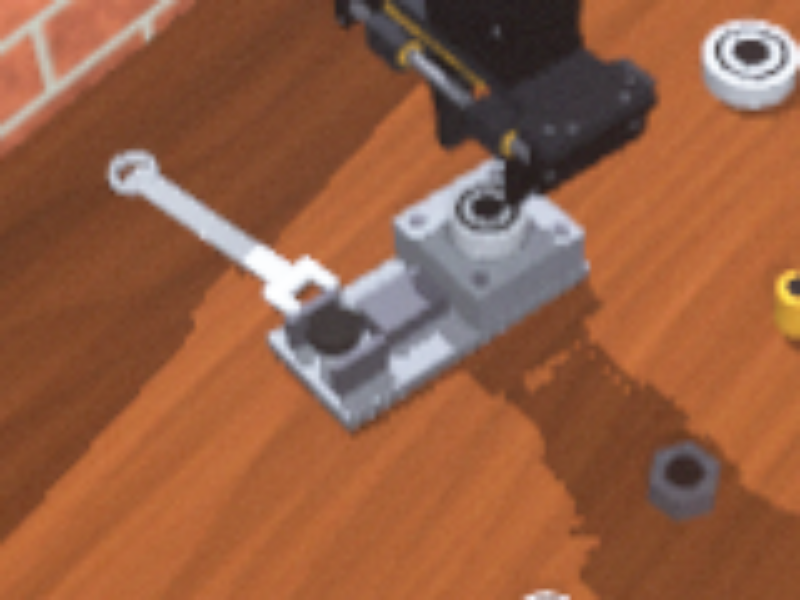

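The bearing stands proud of the block (crop (488,215)) and the plunger is down. Gripping it now.

Request:
send_rows:
  commands:
    - [[-1,0,0],0,1]
    - [[-2,1,0],0,1]
    - [[-2,1,15],0,1]
    - [[-2,1,30],0,1]
    - [[-2,1,42],0,1]
    - [[-2,1,48],0,1]
    - [[-2,1,49],0,1]
    - [[-2,1,49],0,1]
  squeeze: 25

```text
time: 6.35
ee_pos: [0.6336, -0.0604, 0.0473]
orientation: [-0.0, 0.786, 0.618, -0.0]
wrist_force: [-0.6, -0.9, 0.1]
opening: 0.0872
grasp_force: 0.0
```

Request:
send_rows:
  commands:
    - [[0,0,0],0,0.4]
    - [[0,0,0],0,0.4]
    - [[0,0,0],0,0.4]
    - [[0,0,0],0,0.4]
    - [[0,0,0],0,0.4]
    - [[0,0,0],0,0.4]
    - [[0,0,0],0,0.4]

```text
time: 7.05
ee_pos: [0.6346, -0.0607, 0.0478]
orientation: [0.001, 0.786, 0.618, 0.001]
wrist_force: [2.9, -1.1, -0.7]
opening: 0.0464
grasp_force: 25.0
```

Request:
send_rows:
  commands:
    - [[0,0,-3],0,0.4]
    - [[0,0,-10],0,0.4]
    - [[0,0,-22],0,0.4]
    - [[0,0,-40],0,0.4]
    - [[0,0,-60],0,0.4]
    - [[0,0,-75],0,0.4]
    - [[0,0,-80],0,0.4]
  squeeze: 30

```text
time: 7.75
ee_pos: [0.6343, -0.0602, 0.13]
orientation: [0.001, 0.786, 0.618, 0.001]
wrist_force: [0.0, 0.8, -1.7]
opening: 0.0458
grasp_force: 30.0
```

Run:
```python
from h import *
p=vision.get_image("side")
cv2.imwrite("pics/s3.png",cv2.resize(p["color"][120:240,190:350,::-1],None,fx=4,fy=4))
go('dm',ang=-13.5)
b=(np.indices(p["depth"].shape)[1]>0); P=cloud(vision.get_image("top"),b)
Q=P[(P[:,1]<-.42)&(P[:,1]>-.56)&(P[:,0]>.36)&(P[:,0]<.6)&(P[:,2]>.04)]; print(len(Q),Q.min(0) if len(Q) else '',Q.max(0) if len(Q) else '')
```

```text
dm t 7.8 at [634.2 -60.3 129.7] shift [-3.626e+02 -6.250e+01 -3.000e-01] j [ 0.39  0.55 -0.51  1.7   0.31  0.97 -0.47] open 46.1 grip 29.9985533952713 F [ 0.5  0.1 -1.7]
closing dir -13.6 tool turn rad -0.002 or 3.139
1106 [ 0.36085452 -0.55970815  0.04019065] [ 0.59989704 -0.52005289  0.23142455]
```

View pics/s3.png

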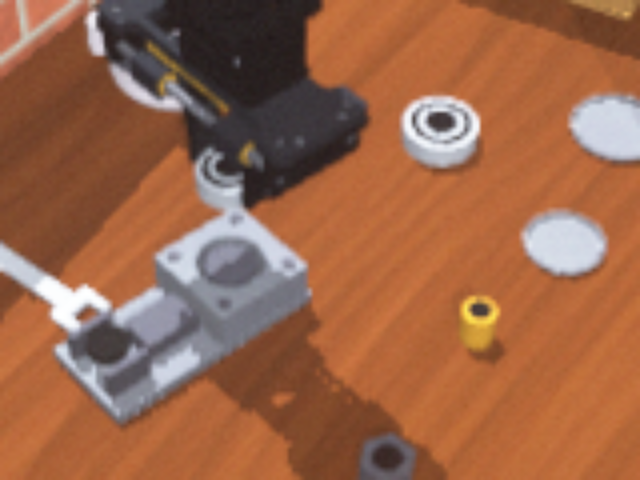

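The bearing hangs level in the fingers (crop (215,175)) and the nest is empty. Carrying it to the medium dish.

Request:
send_rows:
  commands:
    - [[-15,-2,0],0,0.4]
    - [[-50,-8,0],0,0.4]
    - [[-95,-16,0],0,0.4]
    - [[-140,-24,0],0,0.4]
    - [[-185,-32,0],0,0.4]
    - [[-230,-40,0],0,0.4]
    - [[-275,-47,0],0,0.4]
    - [[-310,-53,0],0,0.4]

```text
time: 8.65
ee_pos: [0.5051, -0.3534, 0.1261]
orientation: [-0.001, 0.787, 0.617, -0.001]
wrist_force: [0.4, -0.7, -2.4]
opening: 0.0461
grasp_force: 30.0
```

Request:
send_rows:
  commands:
    - [[-28,-5,0],0,0.4]
    - [[-45,-8,15],0,0.4]
    - [[-52,-9,40],0,0.4]
    - [[-52,-9,60],0,0.4]
    - [[-52,-9,80],0,0.4]
    - [[-52,-9,90],0,0.4]
    - [[-52,-9,95],0,0.4]
    - [[-52,-9,95],0,0.4]

```text
time: 9.45
ee_pos: [0.4876, -0.3971, 0.0316]
orientation: [-0.001, 0.786, 0.618, -0.0]
wrist_force: [0.3, 0.1, -1.6]
opening: 0.0457
grasp_force: 30.0
```

Run:
```python
from h import *
p=vision.get_image("side")
cv2.imwrite("pics/s4.png",cv2.resize(p["color"][110:210,270:400,::-1],None,fx=5,fy=5))
go('dm',z=.0095)
```

```text
dm t 9.5 at [ 488.2 -397.5   32.5] shift [-0.6 -0.  23. ] j [ 0.92  0.65 -0.42  1.78  0.35  0.79  0.08] open 46.2 grip 29.998582899570465 F [-0.4 -0.3 -1.9]
closing dir -13.6
```

View pics/s4.png

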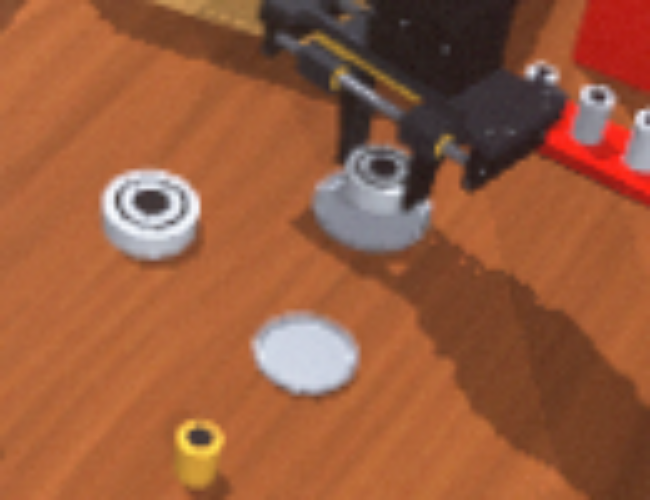

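The bearing is level and centred above the medium dish (crop (380,195)). Lowering slowly and watching for contact.

Request:
send_rows:
  commands:
    - [[0,0,6],0,0.4]
    - [[0,0,12],0,0.4]
    - [[0,0,17],0,0.4]
    - [[0,0,20],0,0.4]
    - [[0,0,22],0,0.4]
    - [[0,0,23],0,0.4]
    - [[0,0,23],0,0.4]

```text
time: 10.2
ee_pos: [0.4879, -0.3976, 0.0094]
orientation: [-0.0, 0.786, 0.618, 0.0]
wrist_force: [-0.1, -0.1, -1.4]
opening: 0.0461
grasp_force: 30.0
```

Request:
send_rows:
  commands:
    - [[0,0,0.5],0,0.4]
    - [[0,0,1],0,0.4]
    - [[0,0,1],0,0.4]

```text
time: 10.5
ee_pos: [0.4881, -0.3978, 0.0088]
orientation: [0.0, 0.786, 0.618, 0.0]
wrist_force: [-0.4, 0.5, -0.6]
opening: 0.0459
grasp_force: 30.0
```

Request:
send_rows:
  commands:
    - [[0,0,0.7],0,0.4]
    - [[0,0,0.7],0,0.4]

```text
time: 10.7
ee_pos: [0.4881, -0.3978, 0.0087]
orientation: [0.0, 0.786, 0.618, -0.0]
wrist_force: [-2.2, 1.1, 5.3]
opening: 0.0461
grasp_force: 30.0
```

Request:
send_rows:
  commands:
    - [[0,0,0],0,0.65]
    - [[0,0,0],0,0.65]
    - [[0,0,0],0,0.8]
    - [[0,0,0],0,0.8]
    - [[0,0,-10],0,0.8]
    - [[0,0,-30],0,0.8]
    - [[0,0,-65],0,1]
    - [[0,0,-100],0,1]

```text
time: 11.5
ee_pos: [0.4877, -0.3974, 0.1091]
orientation: [-0.0, 0.786, 0.618, 0.0]
wrist_force: [1.2, 0.2, -0.6]
opening: 0.0785
grasp_force: 0.0
```

Run:
```python
from h import *
go('bl',ang=-13.5)
```

```text
bl t 11.5 at [ 487.7 -397.4  109.1] shift [124.6  86.    0. ] j [ 0.95  0.55 -0.46  1.74  0.3   0.92  0.13] open 78.5 grip 0.0 F [ 1.2  0.2 -0.6]
closing dir -13.6 tool turn rad -0.002 or 3.139
```

Request:
send_rows:
  commands:
    - [[25,17,0],0,1]
    - [[55,38,0],0,1]
    - [[90,62,0],0,1]
    - [[115,80,0],0,1]
    - [[125,86,10],0,1]
    - [[125,86,40],0,1]
    - [[125,86,65],0,1]
    - [[125,86,65],0,1]

```text
time: 12.3
ee_pos: [0.5967, -0.2968, 0.0385]
orientation: [-0.003, 0.786, 0.618, -0.003]
wrist_force: [-1.1, -0.2, -0.3]
opening: 0.0869
grasp_force: 0.0
```

Run:
```python
from h import *
p=vision.get_image("side"); go('bl',z=.007)
cv2.imwrite("pics/s5.png",cv2.resize(p["color"][110:210,260:390,::-1],None,fx=5,fy=5))
for q,d in [("bearing_medium","dm"),("bearing_large","bl")]:
  for o in vision.outline_of(p,q)[:2]:
    P=cloud(p,o["region"]); zt=np.percentile(P[:,2],85); Q=P[abs(P[:,2]-zt)<.003]
    print(q,o["score"],np.round(o["rect"]),zt,(Q.min(0)+Q.max(0))/2,T[d])
```

```text
bl t 12.35 at [ 598.5 -297.3   40.8] shift [ 1.2  2.  33.8] j [ 0.69  0.69 -0.43  1.68  0.36  0.86 -0.13] open 86.8 grip 0.0 F [-0.5 -0.3  0.5]
closing dir -13.7 bearing_medium 0.75 [336. 143. 351. 160.] 0.02176552409480684 [ 0.48816327 -0.39383501  0.02156997] (0.488, -0.398, 0)
bearing_large 0.67 [288. 144. 314. 164.] 0.022203438718174984 [ 0.59957789 -0.295769    0.02192544] (0.6006, -0.2965, 0)
```

View pics/s5.png

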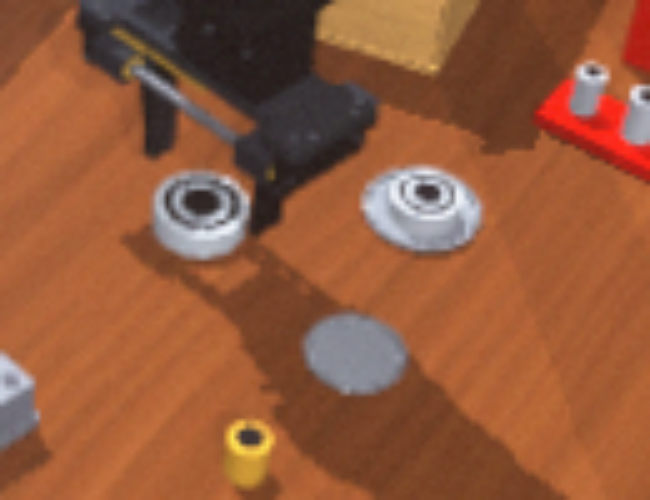

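The medium bearing lies flat and centred in its dish (crop (427,205)). The open fingers straddle the large bearing (crop (200,215)). Lowering and gripping.

Request:
send_rows:
  commands:
    - [[0,1,0],0,1]
    - [[0,1,8],0,1]
    - [[0,1,20],0,1]
    - [[0,1,29],0,1]
    - [[0,1,32],0,1]
    - [[0,1,32],0,1]
    - [[0,1,32],0,0.6]

```text
time: 13.15
ee_pos: [0.6021, -0.2966, 0.0108]
orientation: [0.0, 0.786, 0.618, 0.0]
wrist_force: [0.0, 0.6, -0.5]
opening: 0.0843
grasp_force: 0.0
```

Request:
send_rows:
  commands:
    - [[0,0,0],0,0.55]
    - [[0,0,0],0,0.55]
    - [[0,0,0],0,0.55]
    - [[0,0,0],0,0.55]
    - [[0,0,0],0,0.55]
  squeeze: 40

```text
time: 13.65
ee_pos: [0.6024, -0.2968, 0.0112]
orientation: [0.0, 0.786, 0.618, 0.0]
wrist_force: [0.9, 0.2, 0.6]
opening: 0.0607
grasp_force: 40.0
```

Request:
send_rows:
  commands:
    - [[0,0,-3],0,0.55]
    - [[0,0,-10],0,0.55]
    - [[0,0,-25],0,0.55]
    - [[0,0,-45],0,0.55]
    - [[0,0,-70],0,0.55]
    - [[0,0,-95],0,0.55]
    - [[0,0,-115],0,0.55]
    - [[0,0,-120],0,0.55]

```text
time: 14.45
ee_pos: [0.6037, -0.2971, 0.1348]
orientation: [0.003, 0.786, 0.618, 0.001]
wrist_force: [1.1, -0.2, -2.6]
opening: 0.0609
grasp_force: 40.0
```

Run:
```python
from h import *
go('dl',ang=-13.5)
```

```text
dl t 14.45 at [ 603.7 -297.1  134.8] shift [ 638.5 -263.1   -2.2] j [ 0.71  0.59 -0.47  1.61  0.3   1.01 -0.09] open 60.9 grip 39.99932527542114 F [ 1.1 -0.2 -2.6]
closing dir -13.6 tool turn rad -0.002 or 3.139
```

Request:
send_rows:
  commands:
    - [[14,-6,0],0,0.55]
    - [[42,-17,0],0,0.55]
    - [[79,-32,0],0,0.55]
    - [[116,-48,0],0,0.55]
    - [[153,-63,0],0,0.55]
    - [[190,-78,0],0,0.55]
    - [[227,-93,0],0,0.55]
    - [[264,-109,0],0,0.55]

```text
time: 15.25
ee_pos: [0.556, -0.0119, 0.1296]
orientation: [-0.001, 0.786, 0.619, -0.001]
wrist_force: [0.7, 0.8, -2.8]
opening: 0.0605
grasp_force: 40.0
```

Request:
send_rows:
  commands:
    - [[37,-15,0],0,0.55]
    - [[74,-30,0],0,0.55]
    - [[111,-46,0],0,0.55]
    - [[148,-61,0],0,0.55]
    - [[185,-76,0],0,0.55]
    - [[222,-91,0],0,0.55]
    - [[259,-107,0],0,0.55]
    - [[290,-119,0],0,0.55]

```text
time: 16.05
ee_pos: [0.5077, 0.2981, 0.1296]
orientation: [-0.001, 0.785, 0.619, -0.001]
wrist_force: [0.0, -1.0, -1.4]
opening: 0.061
grasp_force: 40.0
```

Run:
```python
from h import *
go('dl',ang=-13.5)
```

```text
dl t 16.05 at [507.7 298.1 129.6] shift [ 82.8 -29.3  -0. ] j [-0.16  0.5  -0.59  1.81  0.33  0.94 -1.13] open 61.0 grip 39.99814510345459 F [ 0.  -1.  -1.4]
closing dir -13.5 tool turn rad 0.001 or -3.141
```

Request:
send_rows:
  commands:
    - [[25,-9,0],0,0.55]
    - [[50,-18,0],0,0.55]
    - [[68,-25,10],0,0.55]
    - [[74,-28,35],0,0.55]
    - [[74,-28,60],0,0.55]
    - [[74,-28,80],0,0.55]
    - [[74,-28,90],0,0.55]
    - [[74,-28,90],0,0.55]

```text
time: 16.85
ee_pos: [0.499, 0.3731, 0.0386]
orientation: [-0.0, 0.786, 0.619, -0.002]
wrist_force: [-0.8, -0.3, -2.9]
opening: 0.0609
grasp_force: 40.0
```

Run:
```python
from h import *
p=vision.get_image("side"); go('dl',z=.0135)
cv2.imwrite("pics/s6.png",cv2.resize(p["color"][250:384,120:280,::-1],None,fx=4,fy=4))
```

```text
dl t 16.9 at [500.1 373.8  40. ] shift [11.  -4.3 26.5] j [-0.33  0.65 -0.53  1.79  0.43  0.82 -1.31] open 60.8 grip 39.99928414821625 F [-0.2  1.  -2.6]
closing dir -13.6
```

View pics/s6.png

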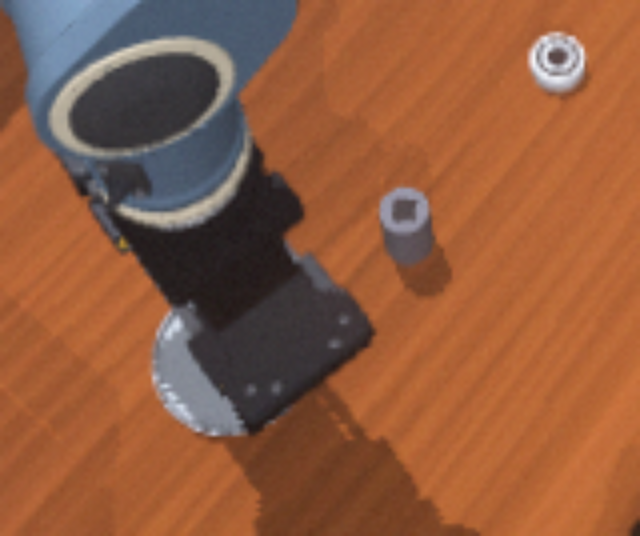

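The gripper is still about 12 mm short of the dish centre and the bearing is hidden behind it. Correcting, then lowering.

Request:
send_rows:
  commands:
    - [[6,-2,0],0,0.55]
    - [[10,-4,0],0,0.55]
    - [[10,-4,8],0,0.55]
    - [[10,-4,16],0,0.55]
    - [[10,-4,22],0,0.55]
    - [[10,-4,25],0,0.55]
    - [[10,-4,26],0,0.55]
    - [[10,-4,26],0,0.55]

```text
time: 17.7
ee_pos: [0.4997, 0.3845, 0.0146]
orientation: [0.0, 0.786, 0.618, -0.0]
wrist_force: [0.1, -0.8, -2.2]
opening: 0.0608
grasp_force: 40.0
```

Request:
send_rows:
  commands:
    - [[0,0,0.5],0,0.55]
    - [[0,0,1],0,0.55]
    - [[0,0,1],0,0.55]

```text
time: 18.0
ee_pos: [0.4998, 0.3846, 0.0139]
orientation: [0.0, 0.786, 0.618, 0.0]
wrist_force: [-0.6, -1.2, -2.7]
opening: 0.0611
grasp_force: 40.0
```

Request:
send_rows:
  commands:
    - [[0,0,0.7],0,0.55]
    - [[0,0,1.2],0,0.55]
    - [[0,0,1.2],0,0.55]

```text
time: 18.3
ee_pos: [0.4998, 0.3847, 0.0132]
orientation: [0.0, 0.786, 0.618, 0.0]
wrist_force: [-0.0, -1.0, 2.7]
opening: 0.0608
grasp_force: 40.0
```

Contact with the floor felt. Releasing.

Request:
send_rows:
  commands:
    - [[0,0,0],0,0.8]
    - [[0,0,0],0,0.85]
    - [[0,0,0],0,0.9]
    - [[0,0,0],0,0.9]
    - [[0,0,-8],0,0.9]
    - [[0,0,-30],0,0.9]
    - [[0,0,-60],0,0.9]
    - [[0,0,-90],0,0.9]

```text
time: 19.1
ee_pos: [0.4995, 0.3846, 0.1038]
orientation: [-0.0, 0.786, 0.618, -0.0]
wrist_force: [0.2, 0.2, 0.0]
opening: 0.0785
grasp_force: 0.0
```

Run:
```python
from h import *
go('bs',ang=-13.5)
```

```text
bs t 19.1 at [499.5 384.6 103.8] shift [-266.6   23.5    0. ] j [-0.32  0.58 -0.57  1.73  0.38  0.94 -1.28] open 78.5 grip 0.0 F [0.2 0.2 0. ]
closing dir -13.6 tool turn rad -0.002 or 3.139
```

Request:
send_rows:
  commands:
    - [[-25,2,0],0,0.9]
    - [[-65,6,0],0,0.9]
    - [[-105,9,0],0,0.9]
    - [[-145,13,0],0,0.9]
    - [[-185,16,0],0,0.9]
    - [[-225,20,0],0,0.9]
    - [[-255,23,0],0,0.9]
    - [[-267,24,0],0,0.9]

```text
time: 19.9
ee_pos: [0.4597, 0.1162, 0.1028]
orientation: [0.001, 0.787, 0.617, -0.001]
wrist_force: [-0.1, 0.2, 0.1]
opening: 0.078
grasp_force: 0.0
```

Request:
send_rows:
  commands:
    - [[-5,0,5],0,0.9]
    - [[-8,0,25],0,0.9]
    - [[-8,0,45],0,0.9]
    - [[-8,0,60],0,0.8]
    - [[-8,0,65],0,0.8]
    - [[-8,0,65],0,0.8]

```text
time: 20.5
ee_pos: [0.4579, 0.1132, 0.0371]
orientation: [-0.001, 0.785, 0.619, -0.0]
wrist_force: [-0.4, 0.7, -0.2]
opening: 0.0701
grasp_force: 0.0
```

Run:
```python
from h import *
p=vision.get_image("side"); go('bs',z=.007)
cv2.imwrite("pics/s7.png",cv2.resize(p["color"][230:384,130:330,::-1],None,fx=3.8,fy=3.8))
for q,d in [("bearing_small","bs"),("bearing_large","dl")]:
  for o in vision.outline_of(p,q)[:2]:
    P=cloud(p,o["region"]); zt=np.percentile(P[:,2],85); Q=P[abs(P[:,2]-zt)<.003]
    print(q,o["score"],np.round(o["rect"]),zt,(Q.min(0)+Q.max(0))/2,T[d])
```

```text
bs t 20.55 at [458.4 113.   37.7] shift [ 7.  -0.5 30.7] j [ 0.1   0.46 -0.53  2.14  0.39  0.63 -0.94] open 70.2 grip 0.0 F [ 0.7  0.4 -0. ]
closing dir -13.5 bearing_large 0.73 [164. 320. 193. 354.] 0.024948042898050374 [0.49799762 0.38257697 0.02492919] (0.4985, 0.3855, 0)
bearing_large 0.16 [212. 198. 224. 211.] 0.041386067097628015 [0.65990169 0.05027029 0.04053948] (0.4985, 0.3855, 0)
```

View pics/s7.png

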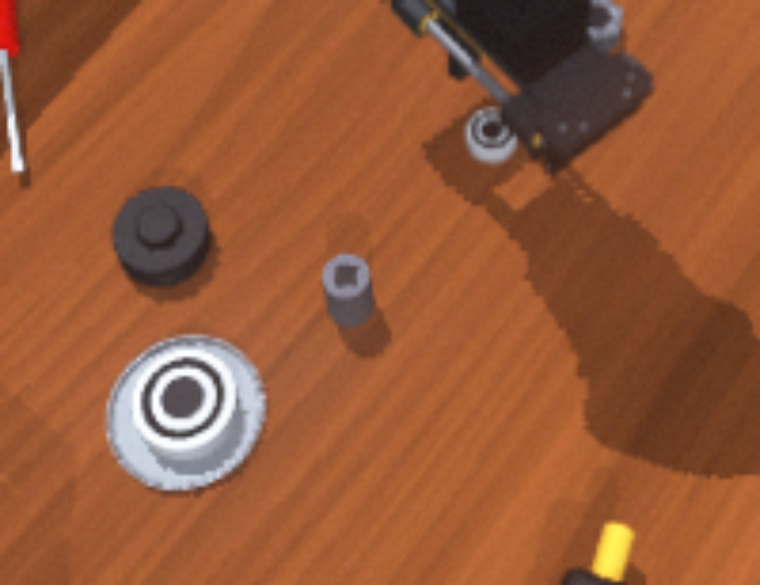

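The large bearing lies in its dish (crop (185,400)), and the gripper is above the small bearing (crop (490,135)), 7 mm short of centre. Correcting, lowering and gripping.

Request:
send_rows:
  commands:
    - [[4,0,0],0,0.8]
    - [[7,0,0],0,0.8]
    - [[7,0,8],0,0.8]
    - [[7,0,18],0,0.8]
    - [[7,0,27],0,0.8]
    - [[7,0,31],0,0.8]
    - [[7,0,31],0,0.8]
    - [[7,0,31],0,0.5]
  squeeze: 20

```text
time: 21.45
ee_pos: [0.4598, 0.1186, 0.0064]
orientation: [-0.0, 0.786, 0.618, -0.0]
wrist_force: [0.1, 0.0, 0.1]
opening: 0.0665
grasp_force: 0.0
```

Request:
send_rows:
  commands:
    - [[0,0,0],0,0.25]
    - [[0,0,0],0,0.25]
    - [[0,0,0],0,0.25]
    - [[0,0,0],0,0.25]
    - [[0,0,0],0,0.25]
    - [[0,0,0],0,0.25]
    - [[0,0,0],0,0.25]

```text
time: 22.15
ee_pos: [0.46, 0.1185, 0.0067]
orientation: [0.0, 0.786, 0.618, 0.0]
wrist_force: [-0.1, 0.1, 0.6]
opening: 0.0337
grasp_force: 20.0
```

Request:
send_rows:
  commands:
    - [[0,0,-3],0,0.25]
    - [[0,0,-10],0,0.25]
    - [[0,0,-25],0,0.25]
    - [[0,0,-45],0,0.25]
    - [[0,0,-65],0,0.25]
    - [[0,0,-85],0,0.25]
    - [[0,0,-100],0,0.25]
    - [[0,0,-100],0,0.25]

```text
time: 22.95
ee_pos: [0.4611, 0.119, 0.1087]
orientation: [0.001, 0.786, 0.618, 0.002]
wrist_force: [0.9, -0.2, -1.3]
opening: 0.0344
grasp_force: 20.0
```

Run:
```python
from h import *
go('ds',ang=-13.5)
```

```text
ds t 22.95 at [461.1 119.  108.7] shift [-3.645e+02  8.630e+01 -3.000e-01] j [ 0.16  0.35 -0.61  2.09  0.29  0.78 -0.86] open 34.4 grip 19.999681413173676 F [ 0.9 -0.2 -1.3]
closing dir -13.6 tool turn rad -0.003 or 3.139
```

Request:
send_rows:
  commands:
    - [[-15,3,0],0,0.25]
    - [[-45,11,0],0,0.25]
    - [[-80,19,0],0,0.25]
    - [[-120,28,0],0,0.25]
    - [[-160,38,0],0,0.25]
    - [[-200,47,0],0,0.25]
    - [[-240,57,0],0,0.25]
    - [[-280,66,0],0,0.25]

```text
time: 23.75
ee_pos: [0.4572, -0.1707, 0.1059]
orientation: [-0.0, 0.786, 0.618, -0.0]
wrist_force: [0.8, 0.6, -0.5]
opening: 0.0342
grasp_force: 20.0
```

Request:
send_rows:
  commands:
    - [[-35,8,0],0,0.25]
    - [[-65,15,0],0,0.25]
    - [[-80,19,0],0,0.25]
    - [[-85,20,10],0,0.25]
    - [[-85,20,35],0,0.25]
    - [[-85,20,60],0,0.25]
    - [[-85,20,72],0,0.25]
    - [[-85,20,72],0,0.25]

```text
time: 24.55
ee_pos: [0.4561, -0.2542, 0.0326]
orientation: [-0.002, 0.785, 0.619, -0.001]
wrist_force: [0.4, -0.6, -0.3]
opening: 0.0337
grasp_force: 20.0
```

Run:
```python
from h import *
p=vision.get_image("side"); go('ds',z=.009)
cv2.imwrite("pics/s8.png",cv2.resize(p["color"][120:220,260:390,::-1],None,fx=5,fy=5))
```

```text
ds t 24.6 at [ 457.2 -254.9   33.9] shift [-0.2  2.  24.9] j [ 0.77  0.51 -0.43  2.03  0.34  0.66 -0.12] open 33.9 grip 19.99985843896866 F [-0.2  0.9  0.4]
closing dir -13.5
```

View pics/s8.png

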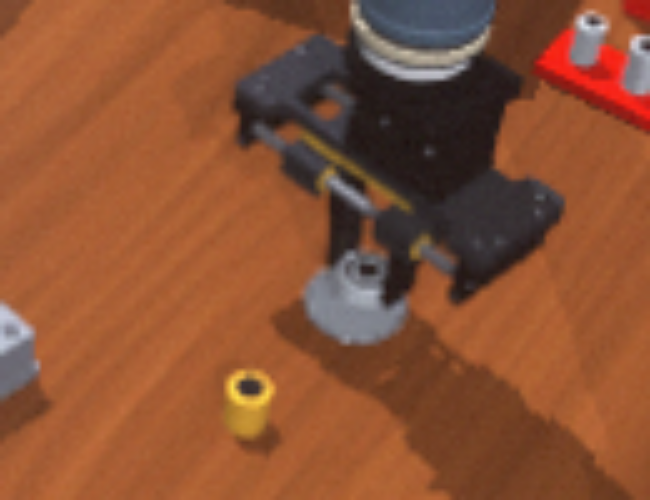

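The small bearing is level over the small dish (crop (362,285)). Lowering.

Request:
send_rows:
  commands:
    - [[0,1,5],0,0.25]
    - [[0,1,11],0,0.25]
    - [[0,1,17],0,0.25]
    - [[0,1,21],0,0.25]
    - [[0,1,24],0,0.25]
    - [[0,1,25],0,0.25]
    - [[0,1,25],0,0.25]

```text
time: 25.3
ee_pos: [0.4583, -0.2567, 0.0095]
orientation: [-0.0, 0.786, 0.618, -0.0]
wrist_force: [-0.0, -0.5, -0.8]
opening: 0.0337
grasp_force: 20.0
```

Request:
send_rows:
  commands:
    - [[0,0,0.5],0,0.25]
    - [[0,0,0.8],0,0.25]
    - [[0,0,0.8],0,0.25]

```text
time: 25.6
ee_pos: [0.4584, -0.2567, 0.0089]
orientation: [0.0, 0.786, 0.618, 0.0]
wrist_force: [0.2, 0.6, -1.4]
opening: 0.034
grasp_force: 20.0
```

Request:
send_rows:
  commands:
    - [[0,0,0.5],0,0.25]
    - [[0,0,0.5],0,0.25]
    - [[0,0,0.3],0,0.5]
    - [[0,0,0.3],0,0.6]
    - [[0,0,0.3],0,0.6]
    - [[0,0,-8],0,0.6]
    - [[0,0,-30],0,0.6]
    - [[0,0,-60],0,0.6]

```text
time: 26.4
ee_pos: [0.4574, -0.2562, 0.0688]
orientation: [-0.001, 0.786, 0.618, -0.0]
wrist_force: [0.6, -0.0, 0.9]
opening: 0.0523
grasp_force: 0.0
```

Request:
send_rows:
  commands:
    - [[20,0,-20],0,0.6]
    - [[60,0,-40],0,0.6]
    - [[100,0,-60],0,0.6]
    - [[140,0,-70],0,0.6]
    - [[180,0,-70],0,0.6]
    - [[200,0,-70],0,0.6]
    - [[200,0,-70],0,0.6]

```text
time: 27.1
ee_pos: [0.5063, -0.0584, 0.1398]
orientation: [0.0, 0.784, 0.621, 0.001]
wrist_force: [0.8, -1.1, -0.3]
opening: 0.0523
grasp_force: 0.0
```

Run:
```python
from h import *
go('ds')
for n in ["side","top"]:
  p=vision.get_image(n); save(p,"end_"+n)
  for q,d in [("bearing_small","ds"),("bearing_medium","dm"),("bearing_large","dl")]:
    for o in vision.outline_of(p,q)[:2]:
      P=cloud(p,o["region"]); zt=np.percentile(P[:,2],85); Q=P[abs(P[:,2]-zt)<.004]
      n_=np.linalg.svd(Q-Q.mean(0))[2][2] if len(Q)<3000 else None
      print(n,q,round(o["score"],2),np.round(o["rect"]),round(zt,4),(Q.min(0)+Q.max(0))/2,T[d],n_.round(2))
p=vision.get_image("side"); a=p["color"][120:190,290:370,::-1]; b=p["color"][300:370,140:220,::-1]
cv2.imwrite("pics/end.png",cv2.resize(np.hstack([a,b]),None,fx=5,fy=5))
```

```text
ds t 27.1 at [506.3 -58.4 139.8] shift [-202.7   -0.8   -0.3] j [ 0.49  0.35 -0.56  1.99  0.24  0.87 -0.43] open 52.3 grip 0.0 F [ 0.8 -1.1 -0.3]
closing dir -13.3 side bearing_small 0.59 [324. 176. 336. 186.] 0.0179 [ 0.45588024 -0.25373284  0.01755895] (0.459, -0.2555, 0) [-0.02 -0.02 -1.  ]
side bearing_medium 0.72 [337. 144. 352. 160.] 0.0221 [ 0.48753142 -0.39362866  0.02160547] (0.488, -0.398, 0) [ 0.01 -0.01 -1.  ]
side bearing_large 0.85 [165. 321. 194. 354.] 0.0251 [0.49671497 0.38365199 0.02449001] (0.4985, 0.3855, 0) [ 0.01  0.01 -1.  ]
top bearing_small 0.53 [336. 216. 348. 230.] 0.018 [ 0.45684743 -0.25341096  0.01737635] (0.459, -0.2555, 0) [ 0.02 -0.05 -1.  ]
top bearing_medium 0.78 [385. 204. 399. 221.] 0.0215 [ 0.48529166 -0.39401785  0.02088021] (0.488, -0.398, 0) [-0.02  0.01  1.  ]
top bearing_large 0.69 [ 95. 199. 118. 219.] 0.0235 [0.4968979  0.38167743 0.02331545] (0.4985, 0.3855, 0) [-0.  0.  1.]
```

View pics/end.png

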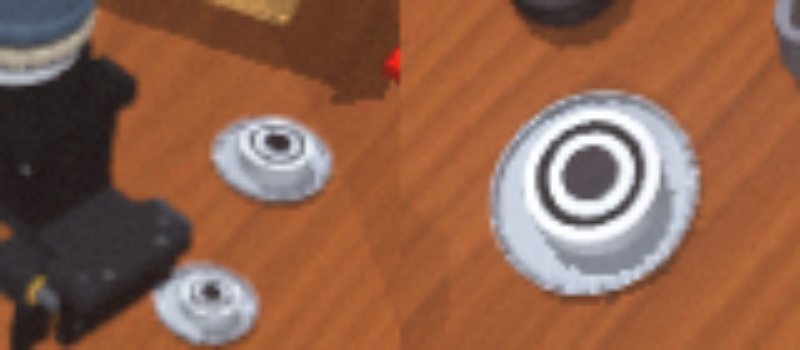

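All three bearings lie flat in their own dishes: medium at crop (275,150), small at (210,295), large at (590,170). Each is within about 5 mm of its dish centre, and the robot is clear. Handing in.

```bash
python3 -c "
from bench import manip; print(manip.sign_off())"
```

```text
the job is handed in; nothing more can be done
None
```

I pressed the plunger fully down, lifted the middle bearing out, and set all three bearings flat in their own dishes, each within about 5 mm of centre by the cameras; the job was handed in at about 27 s, and the sign-off returned no verdict.

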